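# Clamp an angle bracket to the deburring fixture

### The job

Stand the aluminium angle bracket on the steel base of the blue deburring fixture, centred, with the back of its upright against the blue fence and its foot pointing away from the fence. Then take the orange-handled spring clamp off its yellow parking strip and clip it from above well down over the top edges of bracket and fence together, so that it holds the bracket upright, square and tight against the fence. Leave the other things on the bench where they are.

Things in the scene. Friction and masses are not known exactly. Their poses are not given: they have to be found in the camera images.
- fixture: Fixed fixture. Steel base plate 10 mm thick, x -35 to 105 mm, 130 mm wide (y). On it a blue upright fence 8 mm thick (x -8 to 0), only 46 mm wide (y, centred), 100 mm tall above the base, with a 45 mm high rib behind it. Origin: at table height under the middle of the fence's front face; +x points out of that face, to where the bracket's foot belongs; z up
- seat (a point): Point on the base plate's top at the foot of the fence's front face, middle of its width; axes as the fixture. The bracket's origin belongs here, with the bracket's axes parallel to the fixture's
- fence_top (a point): Middle of the fence's top edge (centre of its 8 mm thickness), 110 mm above the table; axes as the fixture
- bracket: Loose L-shaped aluminium bracket, 0.2 kg, standing on its foot: upright 8 mm thick (x 0 to 8), 64 mm wide (y), 98 mm tall; foot 8 mm thick, reaching to x = 52 mm. Origin: underside, middle of the upright's back face. It can be taken from above by the upright's two side edges (64 mm apart along y); the fingers then pass outside the narrower fence
- bracket_top (a point): Middle of the bracket upright's top edge, 98 mm above its underside
- stand: Fixed parking stand: grey base 90 x 130 x 12 mm and a yellow upright strip 14 mm thick (x), 90 mm long (y), top 95 mm above the table. Origin: at table height under the middle of the strip
- stand_top (a point): Middle of the top edge of the yellow strip
- clamp: Spring clamp, 0.14 kg, parked over the yellow strip, handles up, jaws down. Origin: on its steel hinge pin (18 mm diameter, along y), which rests on the strip's top. Two orange handles 20 mm wide (y) rise to 69 mm above the pin, splayed along x, 58 mm over their tops. The body is one lever (-x side): its z axis leans when squeezed. The clamp is symmetrical and works either way round
- clamp_arm (a joint): Opening of the clamp's other lever about the pin (rad): 0 as parked (14 mm between the pads), 0.44 squeezed to its stop, -0.25 shut; a spring closes it. Squeeze the handle tops together along x (10 to 15 N, about 50 mm above the pin) until they stop, parallel, 30 mm over their outer faces. Bracket plus fence is 16 mm thick, about 0.05
- jaw_a (a point): Tip of one jaw's black rubber pad (on the body lever), biting face, 50 mm below the pin. Pads are 24 mm wide (y) and bite from 30 to 50 mm below the pin. Squeezed open, the jaws stand 35 mm apart at the tips
- jaw_b (a point): Tip of the other jaw's rubber pad, on its biting face
- cup: Bystander, leave alone: white open plastic cup, 72 mm wide, 85 mm tall. Origin: its underside
- flange: Bystander, leave alone: flat steel ring lying flat, 90 mm across, 18 mm thick. Origin: its underside
- grinder: Bystander, leave alone: pencil-shaped aluminium air grinder lying down, 180 mm long, 38 mm thick. Origin: its underside
- brush: Bystander, leave alone: hand brush lying down. Origin: its underside
- deburrer: Bystander, leave alone: red-handled deburring tool lying down. Origin: its underside
- block: Bystander, leave alone: dark steel block 100 x 50 x 40 mm. Origin: its underside
Things that resemble listed ones, but are neither listed nor needed, are in the scene too. Leave any red look-alike of the clamp alone. Leave any turquoise look-alike of the fixture alone.

How it is judged:
By the outcome, as a careful person would: the job done as asked, in the order asked, and still so for the second after the job is handed in, with the robot touching nothing.
It also fails if it takes over 58 s, if anything falls off the work surface, if the arm or the gripper's body presses on something with over 40 N, if the wrist force passes 120 N, or if a joint passes its speed limit or range.

### The arm

A 7-joint arm with a two-finger parallel gripper is mounted at the origin on the work surface. World frame = base frame: x ahead of the robot, y to its left, z up, the work surface at z = 0. Lengths are in m, angles in rad, forces in N, time in s.
With the tool pointing down it reaches from about 0.35 to 0.9 m from the base axis. Payload 19.9 kg.
Tool frame: the origin (TCP) lies on the centre line of the jaws, within the pads' length; the fingertips stand 25 mm ahead of it and the grasp point (between the pads) lies 6 mm ahead of it; z points along the fingers, y is the line along which they close (so a half turn about z gives the same grasp; the last joint's range is limited). The gripper opens to 85 mm and grips with 20 to 120 N. Pads are 22 mm wide; open, the fingers measure 114 mm over their backs; the gripper's body (76 mm by 85 mm) begins 54 mm behind the grasp point. The pads swing forward as they close: fully open they stand 13 mm farther back than shut.
Start: joints at [-1.252, 0.417, -0.01, 1.614, 0.005, 1.111, -0.053], TCP at [0.221, 0.585, 0.229] pointing down, gripper open.
Joint ranges: [-2.81, 2.81], [-0.39, 2.02], [-1.27, 1.25], [0.06, 2.57], [-1.19, 4.33], [0.19, 2], [-2.82, 2.82]. Speed limits (rad/s): [1.89, 1.89, 2.39, 2.39, 3.01, 3.01, 3.01].

### API

Orientations are given as a unit quaternion [x, y, z, w].
In Python, from rig import arm gives the robot as it stands.
- The arm moves only by the tool servo_tool, never from a script. Its argument "commands" is a list that holds one entry, the list of rows, each a list of 7 numbers: the shift along the tool's x, y, z each as a share of 0.6 m, from -1 to 1, then the turn, a rotation vector about the tool's x, y, z each as a share of 360 degrees, from -1 to 1, then the closure, from -1 (fully open) to 1 (shut). In form: [[[dx, dy, dz, wx, wy, wz, fingers], ...]]. A call has 1 to 20 rows; each row is the pose to reach, as a shift and turn from the pose commanded when the call began, along the tool's axes at that moment, turning the shorter way round; what a row does not reach only later rows make up. A row lasts 1/12 s, in which the tool goes at most 41.7 mm and 7.16 degrees, less where a joint would pass 70% of its speed; a pose out of reach is approached as far as the arm can. A call with a number of a shift or a turn outside -1 to 1 is refused whole. A call with a gripper value outside its range is refused whole. The fingers move at their own pace and stop on an object; "squeeze" is the grip in N (left out, the last holds). Time passes only in rows, so rows that repeat a pose let the fingers close. It gives the time, the measured TCP pose, the force, the opening and the grip force at its end, in the units of the state.
- arm.state(): the state, without advancing time (a new reading comes with each control period).
- arm.snapshot(name): name is "side" or "top" or "wrist"; returns (picture, depth): 480x640x3 uint8, blue, green, red; 480x640 float32, m along the optical axis (not along the pixel's ray), 0 where there is no reading.
- arm.camera_params(name): a dict with "intrinsics" (3x3 intrinsics, pixels), "eye" and "rotation" of the camera in the world. Camera axes: x right, y down, z forward; pixel columns grow to the right and rows downward; lengths in m; the calibration is good to about 2 mm. A picture is of the moment at which its call begins: read the wrist's pose just before it. camera_params takes no time and is no camera call; for the wrist camera it gives the pose at the moment of the call.
- arm.hand_in(): hands the job in; it is judged then, once.
Trained networks look in the newest picture that a camera, given by its name, has taken for a name from the list of things; names that differ only in an ending like _2 or _b are one class to them, and where a whole thing is asked for, a point or a joint stands for the part that bears it (a point fixed in the world has none). Each returns a list of dicts, best first, with "confidence" (0 to 1); they miss things now and then, are a little off and sometimes report something else, mostly with a low value. They report only what shows in the picture. A call takes as long as a camera call. They do not tell look-alikes from the thing itself.
- arm.regions_of(target, camera): "pixels" (480x640 bool, what is visible of it) and "bbox" ([left, top, width, height] in pixels, round what is visible of it).
- arm.place_of(target, camera): "at" ([row, column] in pixels: a listed point, or the origin of a listed thing).
The state is a dict: "time_s": time; "qpos": joint angles; "qvel": joint speeds; "joint_efforts": joint torques, N m; "eef_pos": TCP position; "tcp_rot": TCP orientation; "ft_force": force on the tool from outside, world axes, zero at the start; "wrist_torque": the same for the moment, N m; "grip_width": opening from 0.0 (shut) to 1.0 (fully open); "gripper_force": force on a finger pad.
Only numpy, scipy, OpenCV 4.12 (cv2) and the standard library are available. Lean on these libraries where they do the work, as an engineer would, in place of code of your own. Each camera call takes 0.05 s, during which the arm holds its last target. There are 200 camera calls.

## Working session

There is one attempt and no reset: what is moved stays moved. The work goes in short steps, Python scripts to look and compute and a tool call to move; the robot and the scene stay as the last step left them, time stands still between calls to the robot, and variables do not carry over. Pictures are saved under pics/ and viewed, at most 10 in all, crops included, and the job is handed in when it is done.

Besides the shell and the picture viewer there is one more tool, called after ">>>" by a JSON object that holds its "method" and its "body", one argument or row to a line. servo_tool: Moves the arm, as the interface text tells. Shift numbers are shares of 0.6 m and turn numbers shares of 360 degrees, none past 1 either way. Its arguments: {"type":"object","properties":{"commands":{"type":"array","items":{"type":"array","items":{"type":"array","items":{"type":"number"}}}},"squeeze":{"type":"number"}},"required":["commands"]}

```bash
mkdir -p pics; ls; cat > h.py <<'E'
import numpy as np, cv2
from rig import arm
from scipy.spatial.transform import Rotation as R
def cam(n):
    p=arm.camera_params(n); return np.array(p["intrinsics"]),np.array(p["eye"]),np.array(p["rotation"])
def cloud(n,depth,P=None):
    K,e,r=P or cam(n)
    v,u=np.mgrid[0:480,0:640]
    c=np.stack([(u-K[0,2])/K[0,0]*depth,(v-K[1,2])/K[1,1]*depth,depth],-1)
    w=c@r.T+e; w[depth<=0]=np.nan
    return w
def ray(n,rc,z,P=None):
    K,e,r=P or cam(n)
    d=r@np.array([(rc[1]-K[0,2])/K[0,0],(rc[0]-K[1,2])/K[1,1],1]); return e+d*(z-e[2])/d[2]
E
python3 - <<'E'
from h import *
for n in ["side","top"]:
    i,d=arm.snapshot(n); cv2.imwrite(f"pics/{n}0.png",i); np.save(f"{n}0.npy",d)
    K,e,r=cam(n); print(n,e.round(3),r.round(3).tolist(),K[0,0])
    w=cloud(n,d)
    for t in ["fixture","bracket","stand","clamp","fence_top","stand_top","bracket_top"]:
        for o in arm.place_of(t,n)[:3]:
            rc=[int(x) for x in o["at"]]; print(t,rc,round(o["confidence"],2),w[rc[0],rc[1]].round(3))
print(arm.state())
E
```

```text
pics
side [0.491 0.845 0.594] [-0.004, 0.87, -0.493, 0.015] 448.0528023089906Traceback (most recent call last):
  File "<stdin>", line 5, in <module>
  File "h.py", line 10, in cloud
    w=c@r.T+e; w[depth<=0]=np.nan
      ~^~~~
ValueError: matmul: Input operand 1 has a mismatch in its core dimension 0, with gufunc signature (n?,k),(k,m?)->(n?,m?) (size 4 is different from 3)
```

Rotation is a quaternion.

```bash
sed -i 's/np.array(p\["rotation"\])/R.from_quat(p["rotation"]).as_matrix()/' h.py
python3 - <<'E'
from h import *
for n in ["side","top"]:
    i,d=arm.snapshot(n); cv2.imwrite(f"pics/{n}0.png",i); np.save(f"{n}0.npy",d)
    K,e,r=cam(n); print(n,e.round(3),r[:,2].round(3))
    w=cloud(n,d)
    for t in ["fixture","bracket","stand","clamp","fence_top","stand_top","bracket_top"]:
        for o in arm.place_of(t,n)[:3]:
            rc=[int(x) for x in o["at"]]; print(t,rc,round(o["confidence"],2),w[rc[0],rc[1]].round(3))
s=arm.state()
print({k:np.round(v,3).tolist() for k,v in s.items()})
E
```

```text
side [0.491 0.845 0.594] [ 0.029 -0.858 -0.514]
fixture [202, 402] 0.61 [ 0.297 -0.27   0.007]
fixture [200, 331] 0.59 [ 0.495 -0.272  0.014]
bracket [196, 252] 0.71 [ 0.721 -0.295  0.017]
bracket [262, 309] 0.66 [0.543 0.041 0.024]
stand [332, 336] 0.78 [0.486 0.267 0.035]
clamp [284, 334] 0.79 [0.489 0.227 0.109]
clamp [312, 277] 0.59 [0.591 0.241 0.058]
fence_top [170, 332] 0.71 [ 0.491 -0.263  0.109]
bracket_top [230, 308] 0.64 [ 0.554 -0.138 -0.002]
top [ 3.550e-01 -1.000e-03  1.746e+00] [ 0.085 -0.001 -0.996]
fixture [247, 415] 0.79 [ 0.484 -0.245  0.092]
fixture [318, 426] 0.78 [ 0.293 -0.289  0.009]
bracket [228, 319] 0.75 [0.54  0.014 0.   ]
bracket [161, 340] 0.28 [ 0.735 -0.043 -0.003]
stand [246, 239] 0.75 [0.477 0.224 0.106]
clamp [206, 237] 0.64 [0.59  0.239 0.061]
clamp [243, 243] 0.55 [0.485 0.213 0.107]
fence_top [244, 421] 0.76 [ 0.491 -0.258  0.112]
fence_top [245, 240] 0.62 [0.479 0.22  0.116]
stand_top [244, 241] 0.76 [0.482 0.218 0.112]
bracket_top [242, 238] 0.58 [0.487 0.226 0.112]
bracket_top [218, 322] 0.57 [0.568 0.006 0.011]
bracket_top [244, 241] 0.55 [0.482 0.218 0.112]
{'time_s': 0.85, 'qpos': [-1.252, 0.417, -0.01, 1.614, 0.005, 1.111, -0.053], 'qvel': [0.0, 0.0, 0.002, 0.002, 0.001, 0.001, 0.0], 'joint_efforts': [-0.001, -86.419, 0.677, -43.519, 0.019, 0.002, 0.0], 'eef_pos': [0.221, 0.585, 0.229], 'tcp_rot': [0.179, 0.984, -0.0, 0.0], 'ft_force': [0.524, -0.394, -0.3], 'wrist_torque': [-0.02, 0.045, -0.026], 'gripper_force': 0.0, 'grip_width': 0.999}
```

View pics/top0.png

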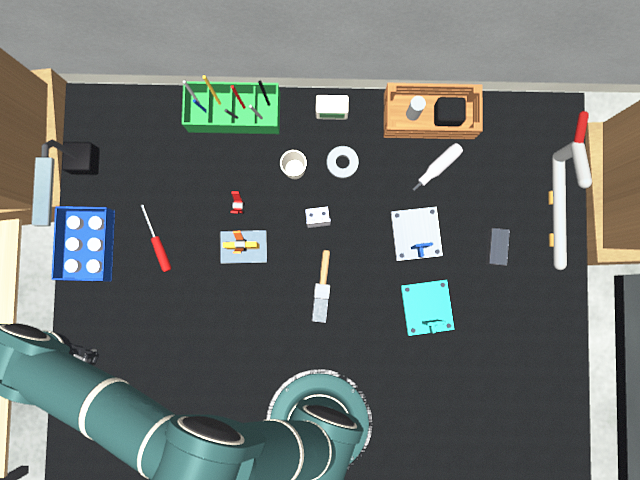

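View pics/side0.png

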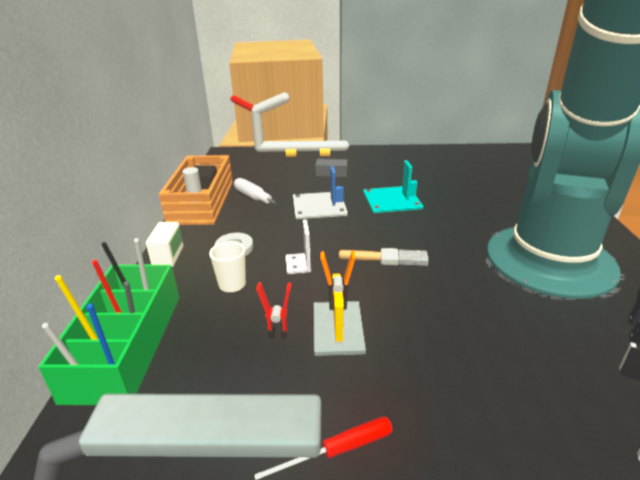

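The top view shows these candidates:
- **Clamp:** the orange one at (row 243, col 240) on the yellow strip. The red one at (203,237) is the look-alike.
- **Fixture:** the one with the blue fence at (250,420). The turquoise one at (325,430) is the look-alike.
- **Bracket:** the white/grey one at (216,318). The block (245,500) and the white box (106,332) are other things.

In the side view the bracket's foot points left (+x world), and so does the open side of the fixture. Next I'll measure and check crops.

```bash
python3 - <<'E'
from h import *
for n in ["side","top"]:
    i=cv2.imread(f"pics/{n}0.png"); d=np.load(f"{n}0.npy"); w=cloud(n,d)
    hsv=cv2.cvtColor(i,cv2.COLOR_BGR2HSV)
    def rep(name,c,r,cond,zr):
        m=cond&(np.linalg.norm(w[...,:2]-c,axis=-1)<r)&(w[...,2]>zr[0])&(w[...,2]<zr[1])
        p=w[m]
        if len(p)<5: print(n,name,len(p)); return
        p=p.astype(np.float32); q=cv2.minAreaRect(p[:,:2]*1000)
        print(n,name,len(p),"med",np.median(p,0).round(3),"min",np.percentile(p,3,0).round(3),"max",np.percentile(p,97,0).round(3),"rect",[np.round(a,1).tolist() if not np.isscalar(a) else round(a,1) for a in q])
    H,S,V=[hsv[...,k] for k in range(3)]
    anyc=H>=0
    blue=(H>105)&(H<130)&(S>120)
    orange=(H>5)&(H<17)&(S>150)
    yellow=(H>20)&(H<33)&(S>120)
    rep("fence",[.49,-.26],.08,blue,(.06,.13)); rep("fencelow",[.49,-.26],.08,blue,(.015,.13))
    rep("base",[.53,-.26],.13,S<60,(.0,.02))
    rep("bracket all",[.55,.0],.08,anyc,(.004,.13)); rep("br up",[.55,.0],.08,anyc,(.03,.12)); rep("br foot",[.55,.0],.08,anyc,(.004,.013))
    rep("orange",[.485,.22],.08,orange,(.05,.2)); rep("yellow",[.485,.22],.08,yellow,(.02,.2))
    rep("standbase",[.485,.22],.1,S<60,(.006,.02))
t=cv2.imread("pics/top0.png"); s=cv2.imread("pics/side0.png")
a=cv2.resize(t[180:280,200:460],(780,300),interpolation=3); b=cv2.resize(s[140:370,230:450],None,fx=1.25,fy=1.25)
o=np.zeros((300+b.shape[0],780,3),np.uint8); o[:300]=a; o[300:,:b.shape[1]]=b; cv2.imwrite("pics/crop0.png",o)
E
```

```text
side fence 66 med [ 0.489 -0.247  0.093] min [ 0.486 -0.279  0.063] max [ 0.494 -0.243  0.109] rect [[491.3, -264.6], [6.6, 44.5], 7.9]
side fencelow 209 med [ 0.484 -0.263  0.048] min [ 0.464 -0.273  0.019] max [ 0.492 -0.244  0.109] rect [[479.2, -264.5], [44.2, 30.0], 89.8]
side base 1358 med [ 0.535 -0.243  0.008] min [ 0.44  -0.327  0.   ] max [ 0.626 -0.163  0.012] rect [[527.6, -258.1], [250.4, 247.6], 23.5]
side bracket all 605 med [0.558 0.025 0.008] min [ 0.477 -0.014  0.005] max [0.594 0.048 0.097] rect [[533.6, 13.1], [127.3, 67.3], 5.7]
side br up 201 med [0.548 0.041 0.077] min [ 0.542 -0.016  0.033] max [0.557 0.046 0.098] rect [[549.6, 14.6], [8.5, 67.4], 7.9]
side br foot 359 med [0.573 0.02  0.007] min [ 0.542 -0.014  0.005] max [0.596 0.049 0.01 ] rect [[534.3, 14.5], [126.4, 66.7], 4.3]
side orange 233 med [0.47  0.228 0.136] min [0.457 0.213 0.109] max [0.509 0.232 0.165] rect [[483.4, 221.3], [55.6, 20.8], 3.2]
side yellow 448 med [0.483 0.266 0.077] min [0.465 0.193 0.023] max [0.49  0.269 0.167] rect [[483.7, 224.5], [85.2, 53.1], 64.9]
side standbase 1999 med
[... 614 characters left out ...]
6 0.101] rect [[549.8, -0.2], [157.5, 154.2], 32.0]
top br up 137 med [0.546 0.014 0.094] min [ 0.541 -0.016  0.038] max [0.554 0.045 0.104] rect [[548.4, 15.0], [9.2, 63.4], 8.1]
top br foot 533 med [0.57  0.007 0.007] min [ 0.484 -0.068  0.004] max [0.62  0.07  0.012] rect [[550.7, 0.4], [154.9, 155.7], 9.4]
top orange 75 med [0.497 0.222 0.138] min [0.463 0.213 0.111] max [0.506 0.231 0.169] rect [[483.0, 222.0], [47.5, 19.0], 3.0]
top yellow 89 med [0.48  0.224 0.096] min [0.457 0.18  0.058] max [0.511 0.268 0.171] rect [[482.5, 224.1], [54.6, 80.6], 32.5]
top standbase 1182 med [0.473 0.213 0.012] min [0.42  0.154 0.006] max [0.551 0.296 0.019] rect [[487.3, 220.7], [190.4, 192.0], 1.0]
```

View pics/crop0.png

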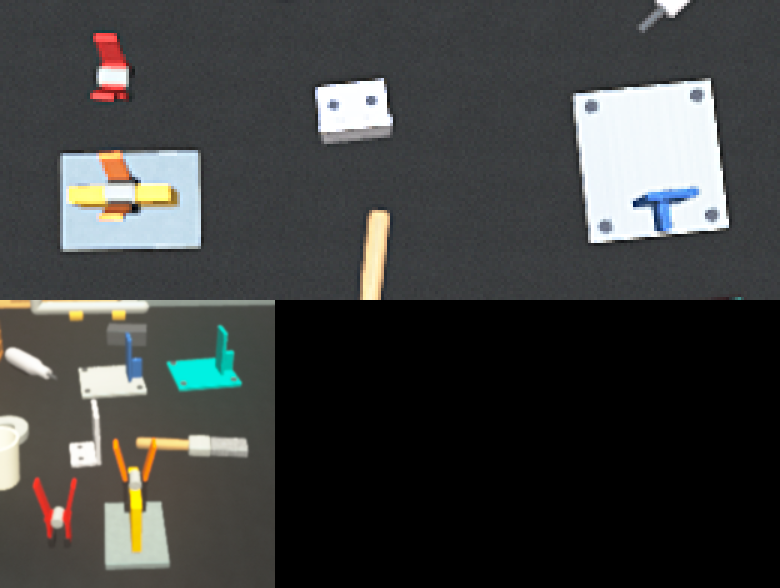

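The crop confirms the orange clamp on the yellow strip, the bracket with its foot toward +x, and the blue fence. Now the move helper, then I start.

```bash
cat >> h.py <<'E'
def go(pos,ydeg,from_pos=None,from_ydeg=None):
    "numbers for a move to TCP pos with tool down, tool y at ydeg in world"
    s=arm.state()
    def down(a):
        a=np.deg2rad(a); y=np.array([np.cos(a),np.sin(a),0]); z=np.array([0,0,-1.]); return np.stack([np.cross(y,z),y,z],1)
    R0=R.from_quat(s["tcp_rot"]).as_matrix() if from_ydeg is None else down(from_ydeg)
    p0=np.array(s["eef_pos"] if from_pos is None else from_pos)
    sh=R0.T@(np.array(pos)-p0)/0.6
    tr=R.from_matrix(R0.T@down(ydeg)).as_rotvec()/(2*np.pi)
    print("move",sh.round(4).tolist(),tr.round(4).tolist(),"rows>=",int(np.ceil(max(np.linalg.norm(sh)*.6/.0417,np.linalg.norm(tr)*360/7.16))))
def st():
    s=arm.state(); r=R.from_quat(s["tcp_rot"]).as_matrix()
    print("t",round(s["time_s"],2),"tcp",np.round(s["eef_pos"],4),"ydeg",round(np.degrees(np.arctan2(r[1,1],r[0,1])),2),"z",r[:,2].round(4),"F",np.round(s["ft_force"],1),"w",round(s["grip_width"],3),"gf",s["gripper_force"])
E
python3 - <<'E'
from h import *
st(); K,e,r=cam("wrist"); s=arm.state(); T=R.from_quat(s["tcp_rot"]).as_matrix()
print("cam in tool",(T.T@(e-s["eef_pos"])).round(3),(T.T@r).round(3).tolist(),K[0])
go([.46,.15,.30],98); go([.5,-.26,.33],98,[.46,.15,.30],98)
E
```

```text
t 0.85 tcp [0.2206 0.5848 0.2294] ydeg 69.33 z [ 1.e-04 -0.e+00 -1.e+00] F [ 0.5 -0.4 -0.3] w 0.999 gf 0.0
cam in tool [ 0.071  0.    -0.146] [[-0.0, -0.961, -0.276], [1.0, -0.0, -0.0], [0.0, -0.276, 0.961]] [369.71580331   0.         319.70598296]
move [-0.629, -0.5371, -0.1177] [-0.0, 0.0, -0.0796] rows>= 13
move [0.0291, -0.686, -0.05] [0.0, 0.0, 0.0] rows>= 10
```

>>> {"method": "servo_tool", "body": {
  "commands": [
    [[-0.65,-0.58,-0.118,0,0,-0.0796,-1],[-0.65,-0.58,-0.118,0,0,-0.0796,-1],[-0.65,-0.58,-0.118,0,0,-0.0796,-1],[-0.65,-0.58,-0.118,0,0,-0.0796,-1],[-0.65,-0.58,-0.118,0,0,-0.0796,-1],[-0.65,-0.58,-0.118,0,0,-0.0796,-1],[-0.65,-0.58,-0.118,0,0,-0.0796,-1],[-0.65,-0.58,-0.118,0,0,-0.0796,-1],[-0.65,-0.58,-0.118,0,0,-0.0796,-1],[-0.65,-0.58,-0.118,0,0,-0.0796,-1],[-0.65,-0.58,-0.118,0,0,-0.0796,-1],[-0.65,-0.58,-0.118,0,0,-0.0796,-1],[-0.65,-0.58,-0.118,0,0,-0.0796,-1],[-0.65,-0.58,-0.118,0,0,-0.0796,-1],[-0.65,-0.58,-0.118,0,0,-0.0796,-1],[-0.65,-0.58,-0.118,0,0,-0.0796,-1],[-0.65,-0.58,-0.118,0,0,-0.0796,-1],[-0.65,-0.58,-0.118,0,0,-0.0796,-1],[-0.65,-0.58,-0.118,0,0,-0.0796,-1]]
  ]
}}

```text
time_s: 2.43
eef_pos: [0.4624, 0.1222, 0.3001]
tcp_rot: [-0.07, 0.998, -0.0, -0.0]
ft_force: [-0.2, 0.4, -0.6]
grip_width: 1.001
gripper_force: 0.0
```

```bash
cat >> h.py <<'E'
def rep(w,name,c,r,cond,zr):
    m=cond&(np.linalg.norm(w[...,:2]-c,axis=-1)<r)&(w[...,2]>zr[0])&(w[...,2]<zr[1])
    p=w[m].astype(np.float32)
    if len(p)<5: print(name,len(p)); return
    q=cv2.minAreaRect(p[:,:2]*1000)
    print(name,len(p),"med",np.median(p,0).round(4),"min",np.percentile(p,3,0).round(3),"max",np.percentile(p,97,0).round(3),"rect",[np.round(a,1).tolist() if not np.isscalar(a) else round(a,1) for a in q])
def look(tag):
    P=cam("wrist"); i,d=arm.snapshot("wrist"); cv2.imwrite(f"pics/{tag}.png",i); w=cloud("wrist",d,P)
    h=cv2.cvtColor(i,cv2.COLOR_BGR2HSV); H,S,V=[h[...,k] for k in range(3)]
    return i,w,dict(any=H>=0,blue=(H>105)&(H<130)&(S>120),orange=(H>5)&(H<17)&(S>150),yellow=(H>20)&(H<33)&(S>120),grey=S<60)
E
python3 - <<'E'
from h import *
i,w,c=look("w1"); st(); np.save("w1.npy",w)
rep(w,"br top",[.55,.01],.06,c["any"],(.085,.12))
rep(w,"br up",[.55,.01],.06,c["any"],(.03,.12))
rep(w,"br foot",[.58,.01],.06,c["any"],(.005,.012))
rep(w,"orange",[.485,.22],.06,c["orange"],(.11,.2))
for a,b in [(.11,.125),(.125,.14),(.14,.155),(.155,.18)]: rep(w,f"or{a}",[.485,.22],.06,c["orange"],(a,b))
rep(w,"yellow",[.485,.22],.08,c["yellow"],(.085,.105))
rep(w,"pin",[.485,.22],.03,c["grey"],(.095,.13))
go([.46,-.22,.33],98)
E
```

```text
t 2.48 tcp [0.4624 0.1221 0.3001] ydeg 98.05 z [-1.e-04 -1.e-04 -1.e+00] F [-0.1  0.1 -0.2] w 0.999 gf 0.0
br top 771 med [0.5467 0.0137 0.0986] min [ 0.541 -0.017  0.086] max [0.554 0.043 0.101] rect [[548.1, 12.1], [8.9, 63.9], 6.9]
br up 1770 med [0.5455 0.0139 0.0793] min [ 0.541 -0.018  0.033] max [0.552 0.043 0.1  ] rect [[548.1, 11.7], [8.9, 64.9], 6.9]
br foot 586 med [0.5811 0.0353 0.0093] min [ 0.543 -0.012  0.006] max [0.597 0.048 0.011] rect [[570.0, 15.2], [52.1, 64.0], 8.4]
orange 1005 med [0.4994 0.2165 0.1439] min [0.457 0.208 0.114] max [0.506 0.228 0.167] rect [[482.3, 218.7], [57.9, 20.2], 2.8]
or0.11 188 med [0.4948 0.2163 0.1183] min [0.466 0.209 0.111] max [0.498 0.228 0.125] rect [[480.7, 216.6], [34.4, 19.5], 9.2]
or0.125 247 med [0.4977 0.2165 0.1325] min [0.462 0.208 0.125] max [0.501 0.228 0.139] rect [[480.5, 216.6], [41.9, 20.1], 8.8]
or0.14 277 med [0.5012 0.2166 0.148 ] min [0.459 0.208 0.141] max [0.504 0.228 0.155] rect [[481.0, 216.2], [49.6, 20.0], 8.7]
or0.155 293 med [0.5043 0.2166 0.1622] min [0.455 0.208 0.155] max [0.51  0.228 0.168] rect [[482.3, 218.4], [58.0, 19.4], 2.8]
yellow 834 med [0.4814 0.203  0.0962] min [0.475 0.177 0.087] max [0.489 0.264 0.098] rect [[482.5, 221.7], [14.6, 90.0], 2.3]
pin 614 med [0.4818 0.2166 0.1121] min [0.465 0.206 0.102] max [0.494 0.231 0.115] rect [[479.2, 218.5], [33.7, 32.0], 21.7]
move [0.0839, -0.5639, -0.0497] [-0.0, -0.0, 0.0001] rows>= 9
```

View pics/w1.png

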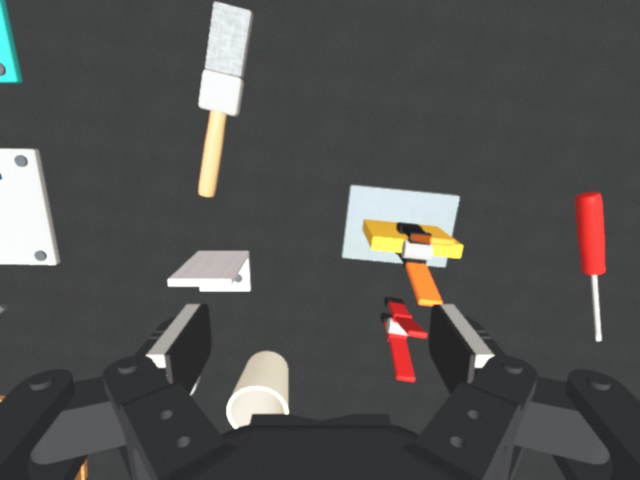

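The wrist view shows the bracket at (265,210), the orange clamp on the strip at (245,418), the red look-alike at (330,400), the cup at (390,260) and the fixture at the left edge. Next is the fixture.

>>> {"method": "servo_tool", "body": {
  "commands": [
    [[0.084,-0.564,-0.05,0,0,0,-1],[0.084,-0.564,-0.05,0,0,0,-1],[0.084,-0.564,-0.05,0,0,0,-1],[0.084,-0.564,-0.05,0,0,0,-1],[0.084,-0.564,-0.05,0,0,0,-1],[0.084,-0.564,-0.05,0,0,0,-1],[0.084,-0.564,-0.05,0,0,0,-1],[0.084,-0.564,-0.05,0,0,0,-1],[0.084,-0.564,-0.05,0,0,0,-1],[0.084,-0.564,-0.05,0,0,0,-1],[0.084,-0.564,-0.05,0,0,0,-1],[0.084,-0.564,-0.05,0,0,0,-1],[0.084,-0.564,-0.05,0,0,0,-1]]
  ]
}}

```text
time_s: 3.57
eef_pos: [0.46, -0.2193, 0.3301]
tcp_rot: [-0.071, 0.998, 0.0, -0.0]
ft_force: [1.0, 0.1, -0.7]
grip_width: 1.003
gripper_force: 0.0
```

```bash
python3 - <<'E'
from h import *
i,w,c=look("w2"); st(); np.save("w2.npy",w)
rep(w,"fence",[.485,-.26],.06,c["blue"],(.07,.12))
rep(w,"fence top",[.485,-.26],.06,c["blue"],(.106,.114))
m=c["grey"]&(w[...,2]>.006)&(w[...,2]<.014)&(np.linalg.norm(w[...,:2]-[.53,-.26],axis=-1)<.12)
l,lab,stt,_=cv2.connectedComponentsWithStats(m.astype(np.uint8)); k=1+np.argmax(stt[1:,4])
rep(w,"base",[.53,-.26],.12,lab==k,(.0,.02))
rep(w,"br top",[.55,.01],.06,c["any"],(.085,.12))
go([.548,.0125,.2],97.5)
for o in arm.place_of("fence_top","wrist")[:2]: print(o)
E
```

```text
t 3.62 tcp [ 0.46   -0.2194  0.3302] ydeg 98.1 z [ 1.e-04  3.e-04 -1.e+00] F [-0.  -0.6  0.4] w 1.001 gf 0.0
fence 656 med [ 0.4871 -0.2687  0.1068] min [ 0.484 -0.29   0.072] max [ 0.493 -0.248  0.112] rect [[489.1, -269.2], [7.5, 44.4], 7.3]
fence top 336 med [ 0.4887 -0.2687  0.1112] min [ 0.484 -0.29   0.108] max [ 0.494 -0.249  0.112] rect [[489.2, -269.4], [7.5, 43.9], 6.9]
base 8521 med [ 0.5332 -0.2598  0.0114] min [ 0.461 -0.328  0.01 ] max [ 0.593 -0.203  0.013] rect [[528.4, -265.3], [139.9, 130.2], 7.4]
br top 708 med [0.5471 0.0097 0.0983] min [ 0.541 -0.02   0.086] max [0.555 0.041 0.101] rect [[548.4, 11.1], [9.4, 64.7], 8.3]
move [-0.1995, 0.362, 0.2171] [0.0, 0.0, 0.0017] rows>= 7
{'at': [228.9, 265.1], 'confidence': 0.74}
```

View pics/w2.png

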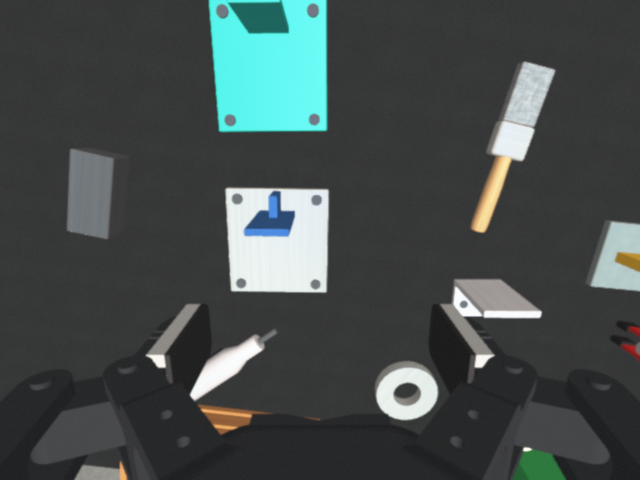

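Fixture found: origin about (0.4934, -0.268), yaw about 7.3°, and the base rectangle measures 140×130 mm as specified. The picture shows the blue fence at (222,270), the turquoise look-alike at (65,270) and the bracket at (298,495). Now I go above the bracket.

>>> {"method": "servo_tool", "body": {
  "commands": [
    [[-0.2,0.362,0.217,0,0,0.001,-1],[-0.2,0.362,0.217,0,0,0.001,-1],[-0.2,0.362,0.217,0,0,0.001,-1],[-0.2,0.362,0.217,0,0,0.001,-1],[-0.2,0.362,0.217,0,0,0.001,-1],[-0.2,0.362,0.217,0,0,0.001,-1],[-0.2,0.362,0.217,0,0,0.001,-1],[-0.2,0.362,0.217,0,0,0.001,-1],[-0.2,0.362,0.217,0,0,0.001,-1],[-0.2,0.362,0.217,0,0,0.001,-1]]
  ],
  "squeeze": 40
}}

```text
time_s: 4.5
eef_pos: [0.5483, 0.0109, 0.2002]
tcp_rot: [-0.067, 0.998, -0.0, 0.0]
ft_force: [0.4, -1.1, 0.2]
grip_width: 0.997
gripper_force: 0.0
```

```bash
python3 - <<'E'
from h import *
i,w,c=look("w3"); st()
rep(w,"br top",[.55,.01],.06,c["any"],(.085,.11))
rep(w,"br foot",[.58,.01],.06,c["any"],(.005,.012))
go([.548,.0125,.079],97.6)
E
```

```text
t 4.55 tcp [0.5484 0.0104 0.2005] ydeg 97.58 z [ 6.e-04 -2.e-04 -1.e+00] F [-0.3 -0.8 -0.5] w 1.0 gf 0.0
br top 1419 med [0.5474 0.011  0.099 ] min [ 0.541 -0.018  0.087] max [0.555 0.041 0.1  ] rect [[548.6, 11.7], [8.5, 63.6], 8.0]
br foot 1210 med [0.5869 0.0174 0.0094] min [ 0.543 -0.012  0.006] max [0.597 0.046 0.011] rect [[570.6, 14.7], [52.6, 63.4], 8.0]
move [0.0003, 0.0035, 0.2025] [-0.0, 0.0001, -0.0] rows>= 3
```

>>> {"method": "servo_tool", "body": {
  "commands": [
    [[0,0.003,0.12,0,0,-0.001,-1],[0,0.003,0.2025,0,0,-0.001,-1],[0,0.003,0.2025,0,0,-0.001,-1],[0,0.003,0.2025,0,0,-0.001,-1],[0,0.003,0.2025,0,0,-0.001,-1],[0,0.003,0.2025,0,0,-0.001,0],[0,0.003,0.2025,0,0,-0.001,0.2],[0,0.003,0.2025,0,0,-0.001,0.2],[0,0.003,0.2025,0,0,-0.001,0.2],[0,0.003,0.2025,0,0,-0.001,0.2]]
  ],
  "squeeze": 40
}}

```text
time_s: 5.38
eef_pos: [0.5499, 0.0125, 0.0816]
tcp_rot: [-0.069, 0.998, 0.0, 0.002]
ft_force: [-3.2, -2.6, 13.4]
grip_width: 0.728
gripper_force: 40.4
```

```bash
python3 - <<'E'
from h import *
i,w,c=look("w4"); st()
rep(w,"br top",[.55,.01],.06,c["any"],(.09,.11))
rep(w,"br foot",[.58,.01],.06,c["any"],(.005,.012))
E
```

```text
t 5.43 tcp [0.5499 0.0124 0.0816] ydeg 97.95 z [ 4.6e-03  4.0e-04 -1.0e+00] F [-2.6 -3.5 13.4] w 0.73 gf 40.40225923061371
br top 6572 med [0.5466 0.0122 0.0994] min [ 0.534 -0.026  0.091] max [0.556 0.048 0.109] rect [[549.4, 12.6], [23.6, 89.7], 7.8]
br foot 327 med [0.5448 0.0122 0.0088] min [ 0.541 -0.018  0.005] max [0.549 0.041 0.012] rect [[545.0, 11.3], [1.0, 63.3], 7.9]
```

Gripped (40 N, width about 62 mm). Now I lift and carry it above the fixture.

```bash
python3 - <<'E'
from h import *
go([.5042,-.2676,.23],97.3,[.5486,.0122,.079],97.95)
E
```

```text
move [0.1378, -0.4516, -0.2517] [0.0, 0.0, 0.0018] rows>= 8
```

>>> {"method": "servo_tool", "body": {
  "commands": [
    [[0,0,-0.06,0,0,0,0.2],[0,0,-0.12,0,0,0,0.2],[0,0,-0.18,0,0,0,0.2],[0,0,-0.25,0,0,0,0.2],[0.0278,-0.09,-0.25,0,0,0,0.2],[0.056,-0.16,-0.25,0,0,0,0.2],[0.07,-0.23,-0.25,0,0,0.001,0.2],[0.1,-0.3,-0.25,0,0,0.0018,0.2],[0.12,-0.37,-0.25,0,0,0.0018,0.2],[0.13,-0.43,-0.25,0,0,0.0018,0.2],[0.138,-0.4516,-0.25,0,0,0.0018,0.2],[0.138,-0.4516,-0.25,0,0,0.0018,0.2],[0.138,-0.4516,-0.25,0,0,0.0018,0.2],[0.138,-0.4516,-0.25,0,0,0.0018,0.2],[0.138,-0.4516,-0.25,0,0,0.0018,0.2]]
  ]
}}

```text
time_s: 6.68
eef_pos: [0.5043, -0.266, 0.2295]
tcp_rot: [-0.065, 0.998, 0.0, 0.001]
ft_force: [-0.3, 0.1, -3.4]
grip_width: 0.73
gripper_force: 45.9
```

```bash
python3 - <<'E'
from h import *
i,w,c=look("w5"); s=arm.state(); st()
t=np.array(s["eef_pos"]); 
# bracket back face in the tool frame
T=R.from_quat(s["tcp_rot"]).as_matrix(); q=(w-t)@T
m=(abs(q[...,1])<.025)&(abs(q[...,0])<.02)&(q[...,2]>-.016)&(q[...,2]<.078)
p=q[m]; print(len(p))
if len(p)>50:
    A=np.c_[p[:,1:],np.ones(len(p))]; co,*_=np.linalg.lstsq(A,p[:,0],rcond=None); print("x=a*y+b*z+c",co.round(4),"res",np.std(A@co-p[:,0]).round(4))
rep(w,"fence top",[.485,-.26],.06,c["blue"],(.100,.114))
cv2.imwrite("pics/w5s.png",i)
E
```

```text
t 6.73 tcp [ 0.5043 -0.2658  0.2293] ydeg 97.43 z [ 1.1e-03  2.0e-04 -1.0e+00] F [-0.2  0.7 -2.3] w 0.723 gf 45.90305685997009
7287
x=a*y+b*z+c [-0.0009  0.012   0.0053] res 0.0003
fence top 788 med [ 0.4887 -0.2699  0.1112] min [ 0.484 -0.291  0.101] max [ 0.495 -0.249  0.113] rect [[489.5, -269.9], [7.6, 44.7], 7.3]
```

View pics/w5.png

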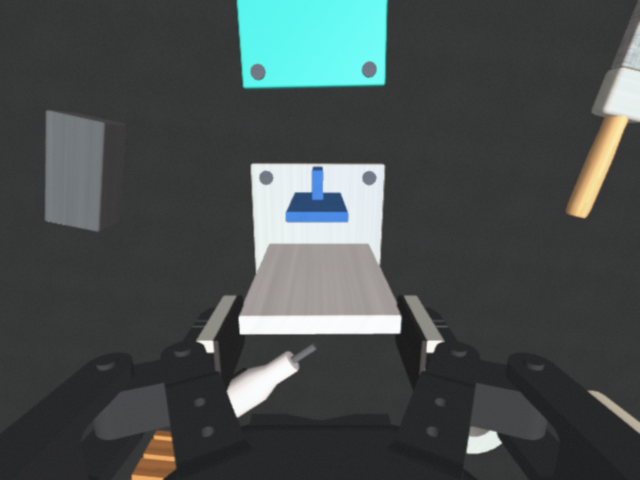

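The bracket hangs square in the grip (320,290) and the fence is ahead of it at (205,317). I lower it just in front of the fence.

```bash
python3 - <<'E'
from h import *
go([.5047,-.2678,.096],97.3)
E
```

```text
move [0.0001, -0.0034, 0.2221] [0.0, 0.0002, 0.0004] rows>= 4
```

>>> {"method": "servo_tool", "body": {
  "commands": [
    [[0,-0.0034,0,0,0,0.0004,0.2],[0,-0.0034,0.05,0,0,0.0004,0.2],[0,-0.0034,0.1,0,0,0.0004,0.2],[0,-0.0034,0.15,0,0,0.0004,0.2],[0,-0.0034,0.19,0,0,0.0004,0.2],[0,-0.0034,0.21,0,0,0.0004,0.2],[0,-0.0034,0.221,0,0,0.0004,0.2],[0,-0.0034,0.221,0,0,0.0004,0.2],[0,-0.0034,0.221,0,0,0.0004,0.2]]
  ]
}}

```text
time_s: 7.48
eef_pos: [0.5047, -0.2692, 0.097]
tcp_rot: [-0.063, 0.998, -0.0, 0.001]
ft_force: [-0.4, -0.3, -1.5]
grip_width: 0.726
gripper_force: 45.9
```

```bash
python3 - <<'E'
from h import *
i,w,c=look("w6"); st()
rep(w,"fence top",[.485,-.26],.06,c["blue"],(.105,.114))
rep(w,"bracket top",[.504,-.26],.06,c["grey"]&~c["blue"],(.105,.116))
cv2.imwrite("pics/w6c.png",i[140:420,160:480])
E
```

```text
t 7.53 tcp [ 0.5049 -0.2693  0.0973] ydeg 97.2 z [ 1.8e-03 -7.0e-04 -1.0e+00] F [ 0.5  0.4 -2. ] w 0.73 gf 45.89070439338684
fence top 2783 med [ 0.4887 -0.27    0.1111] min [ 0.484 -0.291  0.106] max [ 0.494 -0.249  0.112] rect [[489.6, -269.9], [8.5, 45.5], 7.5]
bracket top 5224 med [ 0.5016 -0.2693  0.1141] min [ 0.492 -0.301  0.106] max [ 0.509 -0.238  0.116] rect [[500.8, -269.6], [29.2, 87.6], 7.4]
```

View pics/w6c.png

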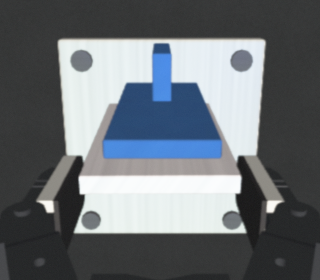

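Bracket and fence are centred on each other to about 1 mm (162 vs 160 px in the crop). Now I lower it and close toward the fence.

>>> {"method": "servo_tool", "body": {
  "commands": [
    [[0,0.001,0.007,0,0,0,0.2],[0,0.001,0.007,0,0,0,0.2],[0.004,0.001,0.007,0,0,0,0.2],[0.007,0.001,0.007,0,0,0,0.2],[0.009,0.001,0.007,0,0,0,0.2],[0.0095,0.001,0.007,0,0,0,0.2],[0.01,0.001,0.007,0,0,0,0.2],[0.01,0.001,0.007,0,0,0,0.2]]
  ]
}}

```text
time_s: 8.2
eef_pos: [0.499, -0.2691, 0.0921]
tcp_rot: [-0.063, 0.998, -0.0, 0.001]
ft_force: [7.2, 0.3, -5.5]
grip_width: 0.725
gripper_force: 45.6
```

```bash
python3 - <<'E'
from h import *
st()
E
```

```text
t 8.2 tcp [ 0.499  -0.2691  0.0921] ydeg 97.22 z [ 2.1e-03 -6.0e-04 -1.0e+00] F [ 7.2  0.3 -5.5] w 0.725 gf 45.611284375190735
```

Fence contact at 7 N. Now I press it down onto the base.

>>> {"method": "servo_tool", "body": {
  "commands": [
    [[-0.001,0,0.002,0,0,0,0.2],[-0.001,0,0.003,0,0,0,0.2],[-0.001,0,0.004,0,0,0,0.2],[0,0,0.004,0,0,0,0.2],[0,0,0.004,0,0,0,0.2]]
  ]
}}

```text
time_s: 8.62
eef_pos: [0.4993, -0.2698, 0.0914]
tcp_rot: [-0.063, 0.998, -0.0, 0.002]
ft_force: [-2.4, 1.9, 26.5]
grip_width: 0.723
gripper_force: 48.7
```

>>> {"method": "servo_tool", "body": {
  "commands": [
    [[0.001,0,-0.0015,0,0,0,0.2],[0.002,0,-0.002,0,0,0,0.2],[0.002,0,-0.002,0,0,0,-0.2],[0.002,0,-0.002,0,0,0,-0.5],[0.002,0,-0.002,0,0,0,-1],[0.002,0,-0.002,0,0,0,-1],[0.002,0,-0.002,0,0,0,-1],[0.002,0,-0.002,0,0,0,-1]]
  ]
}}

```text
time_s: 9.28
eef_pos: [0.4966, -0.2693, 0.0905]
tcp_rot: [-0.063, 0.998, 0.0, -0.0]
ft_force: [-0.5, -0.0, 0.1]
grip_width: 0.999
gripper_force: 0.0
```

```bash
python3 - <<'E'
from h import *
st(); go([.485,-.26,.27],97.3)
E
```

```text
t 9.28 tcp [ 0.4966 -0.2693  0.0905] ydeg 97.18 z [-3.e-04  0.e+00 -1.e+00] F [-0.5 -0.   0.1] w 0.999 gf 0.0
move [0.0174, 0.0178, -0.2992] [0.0, -0.0001, -0.0003] rows>= 5
```

Now straight up, then look.

>>> {"method": "servo_tool", "body": {
  "commands": [
    [[0,0,-0.05,0,0,0,-1],[0,0,-0.1,0,0,0,-1],[0,0,-0.16,0,0,0,-1],[0,0,-0.22,0,0,0,-1],[0.01,0.01,-0.28,0,0,0,-1],[0.0174,0.0178,-0.3,0,0,0,-1],[0.0174,0.0178,-0.3,0,0,0,-1],[0.0174,0.0178,-0.3,0,0,0,-1]]
  ]
}}

```text
time_s: 9.95
eef_pos: [0.4852, -0.2597, 0.2706]
tcp_rot: [-0.063, 0.998, 0.0, 0.001]
ft_force: [-0.5, -0.1, -0.8]
grip_width: 1.0
gripper_force: 0.0
```

```bash
python3 - <<'E'
from h import *
i,w,c=look("w7"); st()
rep(w,"fence top",[.485,-.26],.06,c["blue"],(.107,.114))
rep(w,"bracket top",[.4975,-.268],.04,~c["blue"],(.103,.116))
rep(w,"foot",[.53,-.26],.07,c["any"],(.0145,.022))
cv2.imwrite("pics/w7c.png",cv2.resize(i[150:350,220:440],None,fx=2.5,fy=2.5))
# clamp: tool y along clamp x (2.8 deg + 0 )
go([.4823,.2175,.27],2.8); go([.4823,.2175,.27],182.8)
print(arm.state()["qpos"])
E
```

```text
t 10.0 tcp [ 0.485  -0.2597  0.2697] ydeg 97.21 z [-6.e-04  4.e-04 -1.e+00] F [-0.5  0.3 -1.3] w 0.998 gf 0.0
fence top 435 med [ 0.4888 -0.2694  0.1113] min [ 0.484 -0.291  0.109] max [ 0.493 -0.249  0.113] rect [[489.3, -269.7], [7.2, 44.3], 7.3]
bracket top 753 med [ 0.4974 -0.2704  0.1095] min [ 0.491 -0.3    0.107] max [ 0.504 -0.24   0.112] rect [[494.1, -270.6], [16.0, 63.4], 6.8]
foot 1011 med [ 0.5357 -0.2639  0.0194] min [ 0.485 -0.295  0.015] max [ 0.573 -0.214  0.021] rect [[523.2, -256.9], [127.4, 84.0], 8.7]
move [-0.0954, 0.7896, -0.0002] [-0.0, -0.0001, 0.2622] rows>= 14
move [-0.0954, 0.7896, -0.0002] [0.0001, -0.0, -0.2378] rows>= 12
[-0.03825628  0.27579701  0.57403574  1.77021441 -0.16326181  1.14386958
  2.28315786]
```

View pics/w7c.png

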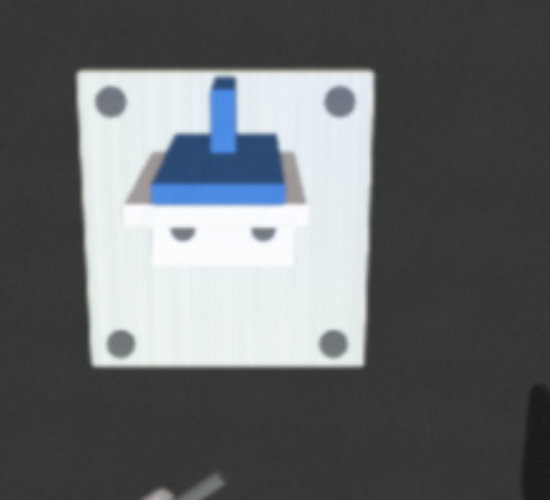

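The bracket stands tight against the fence, centred to about 1 mm (215 vs 218 px in the crop), with its foot away from the fence. Now I go to the clamp.

>>> {"method": "servo_tool", "body": {
  "commands": [
    [[-0.0954,0.79,-0.02,0,0,0.2622,-1],[-0.0954,0.79,-0.02,0,0,0.2622,-1],[-0.0954,0.79,-0.02,0,0,0.2622,-1],[-0.0954,0.79,-0.02,0,0,0.2622,-1],[-0.0954,0.79,-0.02,0,0,0.2622,-1],[-0.0954,0.79,-0.02,0,0,0.2622,-1],[-0.0954,0.79,-0.02,0,0,0.2622,-1],[-0.0954,0.79,-0.02,0,0,0.2622,-1],[-0.0954,0.79,-0.02,0,0,0.2622,-1],[-0.0954,0.79,-0.02,0,0,0.2622,-1],[-0.0954,0.79,-0.02,0,0,0.2622,-1],[-0.0954,0.79,-0.02,0,0,0.2622,-1],[-0.0954,0.79,-0.02,0,0,0.2622,-1],[-0.0954,0.79,-0.02,0,0,0.2622,-1],[-0.0954,0.79,-0.02,0,0,0.2622,-1],[-0.0954,0.79,-0.02,0,0,0.2622,-1],[-0.0954,0.79,-0.02,0,0,0.2622,-1],[-0.0954,0.79,-0.02,0,0,0.2622,-1],[-0.0954,0.79,-0.02,0,0,0.2622,-1],[-0.0954,0.79,-0.02,0,0,0.2622,-1]]
  ],
  "squeeze": 25
}}

```text
time_s: 11.67
eef_pos: [0.4827, 0.2171, 0.2821]
tcp_rot: [0.689, 0.725, -0.0, -0.0]
ft_force: [0.2, 0.1, 0.3]
grip_width: 0.996
gripper_force: 0.0
```

```bash
python3 - <<'E'
from h import *
i,w,c=look("w8"); st()
for a,b in [(.125,.14),(.14,.155),(.155,.18)]: rep(w,f"or{a}",[.485,.22],.06,c["orange"],(a,b))
rep(w,"yellow",[.485,.22],.08,c["yellow"],(.085,.105))
go([.4823,.218,.16],2.8)
cv2.imwrite("pics/w8c.png",i[100:400,140:520])
E
```

```text
t 11.72 tcp [0.4827 0.2171 0.2823] ydeg 2.84 z [-3.e-04 -2.e-04 -1.e+00] F [ 0.3 -0.9 -0. ] w 1.003 gf 0.0
or0.125 229 med [0.496  0.2219 0.1328] min [0.465 0.212 0.126] max [0.499 0.23  0.139] rect [[482.0, 220.4], [38.4, 17.9], 2.1]
or0.14 282 med [0.4656 0.2219 0.1478] min [0.462 0.212 0.14 ] max [0.503 0.23  0.155] rect [[482.1, 220.6], [45.5, 17.5], 2.5]
or0.155 292 med [0.5028 0.2214 0.162 ] min [0.458 0.212 0.155] max [0.507 0.23  0.168] rect [[482.6, 220.5], [58.0, 19.4], 0.9]
yellow 843 med [0.4823 0.2391 0.0964] min [0.476 0.179 0.095] max [0.489 0.266 0.098] rect [[482.4, 222.1], [13.6, 90.0], 2.6]
move [0.0015, -0.0005, 0.2038] [-0.0, 0.0, 0.0001] rows>= 3
```

View pics/w8c.png

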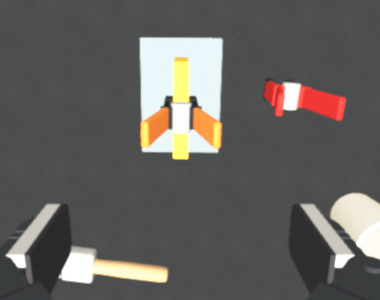

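The crop shows the orange clamp (120,180) centred between the open fingers, with the red look-alike (100,305) and the cup clear of them. I descend and squeeze.

>>> {"method": "servo_tool", "body": {
  "commands": [
    [[-0.0045,-0.0005,0.05,0,0,0,-1],[-0.0045,-0.0005,0.1,0,0,0,-1],[-0.0045,-0.0005,0.15,0,0,0,-1],[-0.0045,-0.0005,0.19,0,0,0,-1],[-0.0045,-0.0005,0.204,0,0,0,-1],[-0.0045,-0.0005,0.204,0,0,0,-1],[-0.0045,-0.0005,0.204,0,0,0,-0.3],[-0.0045,-0.0005,0.204,0,0,0,0.0],[-0.0045,-0.0005,0.204,0,0,0,0.3],[-0.0045,-0.0005,0.204,0,0,0,0.5],[-0.0045,-0.0005,0.204,0,0,0,0.5],[-0.0045,-0.0005,0.204,0,0,0,0.5],[-0.0045,-0.0005,0.204,0,0,0,0.5]]
  ],
  "squeeze": 25
}}

```text
time_s: 12.8
eef_pos: [0.4854, 0.2163, 0.1655]
tcp_rot: [0.69, 0.724, 0.004, 0.001]
ft_force: [-11.6, -5.2, 69.2]
grip_width: 0.466
gripper_force: 36.0
```

```bash
python3 - <<'E'
from h import *
i,w,c=look("w9"); st()
i,d=arm.snapshot("side"); cv2.imwrite("pics/s9c.png",cv2.resize(i[190:380,240:440],None,fx=3,fy=3))
E
```

```text
t 12.85 tcp [0.4854 0.2163 0.1657] ydeg 2.8 z [ 0.0069  0.0056 -1.    ] F [-13.   -5.1  70.4] w 0.455 gf 36.52270789607428
```

View pics/s9c.png

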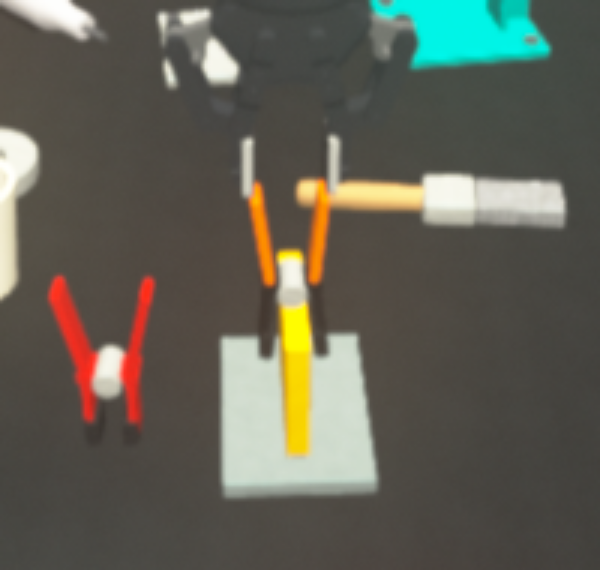

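The closing pads push down with 70 N and have stalled short of the stop, so I ease upward while they squeeze.

>>> {"method": "servo_tool", "body": {
  "commands": [
    [[0,0,-0.004,0,0,0,0.5],[0,0,-0.007,0,0,0,0.5],[0,0,-0.009,0,0,0,0.5],[0,0,-0.009,0,0,0,0.5]]
  ],
  "squeeze": 25
}}

```text
time_s: 13.23
eef_pos: [0.483, 0.2151, 0.1668]
tcp_rot: [0.69, 0.724, 0.001, 0.0]
ft_force: [0.5, 0.1, 1.2]
grip_width: 0.251
gripper_force: 0.0
```

```bash
python3 - <<'E'
from h import *
st(); i,w,c=look("w10")
a,d=arm.snapshot("side"); o=np.zeros((570,800,3),np.uint8)
x=cv2.resize(a[190:380,270:400],None,fx=3,fy=3); o[:570,:390]=x; o[:300,400:]=cv2.resize(i[:300],(400,300)) ; cv2.imwrite("pics/s10c.png",o)
w2=cloud("side",d); h=cv2.cvtColor(a,cv2.COLOR_BGR2HSV); m=(h[...,0]>5)&(h[...,0]<17)&(h[...,1]>150)
rep(w2,"orange",[.485,.22],.1,m,(.02,.25))
E
```

```text
t 13.23 tcp [0.483  0.2151 0.1668] ydeg 2.81 z [ 0.0018  0.0013 -1.    ] F [0.5 0.1 1.2] w 0.251 gf 0.0
orange 208 med [0.4692 0.2274 0.1361] min [0.457 0.213 0.109] max [0.509 0.232 0.164] rect [[483.6, 221.1], [55.3, 22.7], 3.0]
```

View pics/s10c.png

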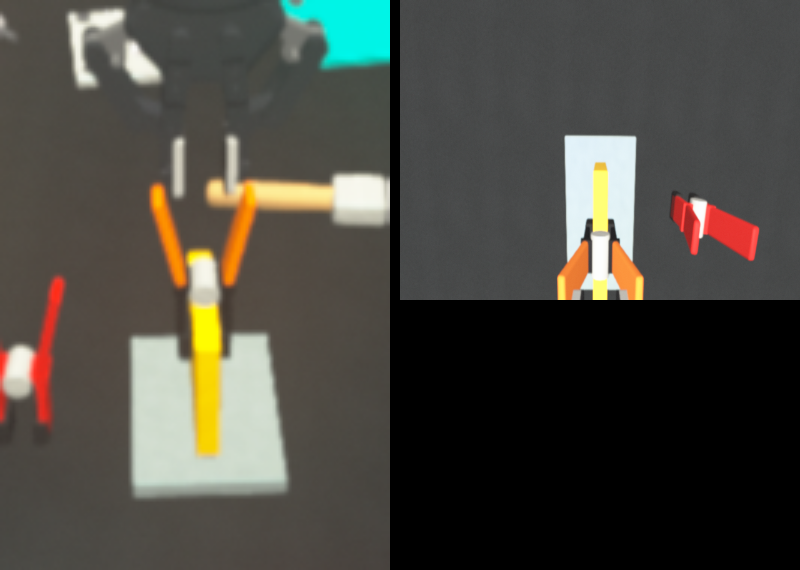

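The clamp is still parked and upright: the pads slid inside its handles, having gripped only the top few millimetres. I'll check the real fingertip height from depth, then regrasp lower.

```bash
python3 - <<'E'
from h import *
st()
a,d=arm.snapshot("side"); w=cloud("side",d); h=cv2.cvtColor(a,cv2.COLOR_BGR2HSV)
m=(abs(w[...,0]-.483)<.06)&(abs(w[...,1]-.218)<.025)&(w[...,2]>.115)&(h[...,1]<90)
print(m.sum()); p=w[m]
for z in np.arange(.12,.24,.01):
    q=p[(p[:,2]>=z)&(p[:,2]<z+.01)]
    if len(q): print(round(z,3),len(q),q[:,0].min().round(3),q[:,0].max().round(3),np.median(q[:,1]).round(3))
E
```

```text
t 13.33 tcp [0.4825 0.2149 0.1658] ydeg 2.81 z [ 3.e-04  3.e-04 -1.e+00] F [ 0.1 -0.3  0.4] w 0.246 gf 0.0
4199
0.16 1 0.494 0.494 0.227
0.17 62 0.46 0.506 0.226
0.18 84 0.459 0.507 0.225
0.19 93 0.459 0.507 0.224
0.2 87 0.453 0.512 0.224
0.21 193 0.439 0.526 0.227
0.22 272 0.433 0.53 0.225
0.23 217 0.428 0.536 0.229
```

```bash
python3 - <<'E'
from h import *
a,d=arm.snapshot("side"); w=cloud("side",d); h=cv2.cvtColor(a,cv2.COLOR_BGR2HSV); H,S,V=[h[...,k] for k in range(3)]
b=(abs(w[...,0]-.483)<.06)&(abs(w[...,1]-.218)<.025)&(w[...,2]>.115)
for n,m in [("dark",b&(V<70)),("all",b)]:
  p=w[m]
  for z in np.arange(.115,.19,.01):
    q=p[(p[:,2]>=z)&(p[:,2]<z+.01)]
    if len(q): print(n,round(z,3),len(q),np.percentile(q[:,0],[0,25,50,75,100]).round(3),np.median(q[:,1]).round(3))
E
```

```text
dark 0.185 5 [0.472 0.472 0.472 0.472 0.472] 0.212
all 0.115 46 [0.463 0.469 0.483 0.498 0.501] 0.229
all 0.125 53 [0.462 0.467 0.468 0.499 0.505] 0.229
all 0.135 49 [0.46  0.464 0.466 0.501 0.506] 0.228
all 0.145 50 [0.457 0.462 0.464 0.504 0.509] 0.229
all 0.155 57 [0.455 0.46  0.462 0.506 0.511] 0.229
all 0.165 78 [0.455 0.459 0.471 0.504 0.511] 0.224
all 0.175 83 [0.459 0.466 0.472 0.499 0.506] 0.224
all 0.185 87 [0.459 0.466 0.472 0.499 0.507] 0.224
```

The visible fingertips end near z = 0.167 and I had the x sign reversed (TCP y is 5 mm short). I go up, open, correct y and come down lower, then check before squeezing.

>>> {"method": "servo_tool", "body": {
  "commands": [
    [[0,0,-0.05,0,0,0,0.5],[0,0,-0.08,0,0,0,0.5],[0,0,-0.08,0,0,0,0],[0.0085,0,-0.08,0,0,0,-1],[0.0085,0,-0.08,0,0,0,-1],[0.0085,0,-0.08,0,0,0,-1],[0.0085,0,-0.08,0,0,0,-1],[0.0085,0,-0.05,0,0,0,-1],[0.0085,0,0,0,0,0,-1],[0.0085,0,0.027,0,0,0,-1],[0.0085,0,0.027,0,0,0,-1],[0.0085,0,0.027,0,0,0,-1]]
  ]
}}

```text
time_s: 14.43
eef_pos: [0.4819, 0.2194, 0.1489]
tcp_rot: [0.69, 0.724, -0.001, -0.0]
ft_force: [-0.2, 0.8, 1.6]
grip_width: 1.0
gripper_force: 0.0
```

```bash
python3 - <<'E'
from h import *
st()
a,d=arm.snapshot("side"); cv2.imwrite("pics/s11.png",a); w=cloud("side",d); h=cv2.cvtColor(a,cv2.COLOR_BGR2HSV); H,S,V=[h[...,k] for k in range(3)]
org=(H>5)&(H<17)&(S>150)
b=(abs(w[...,0]-.483)<.075)&(abs(w[...,1]-.218)<.025)&(w[...,2]>.115)
for n,m in [("nonor",b&~org),("or",b&org)]:
  p=w[m]
  for z in np.arange(.115,.2,.01):
    q=p[(p[:,2]>=z)&(p[:,2]<z+.01)]
    if len(q): print(n,round(z,3),len(q),np.percentile(q[:,0],[0,25,50,75,100]).round(3),np.median(q[:,1]).round(3))
E
```

```text
t 14.43 tcp [0.4819 0.2194 0.1489] ydeg 2.78 z [-0.0015 -0.0014 -1.    ] F [-0.2  0.8  1.6] w 1.0 gf 0.0
nonor 0.115 15 [0.467 0.469 0.496 0.498 0.5  ] 0.23
nonor 0.125 13 [0.464 0.465 0.499 0.499 0.501] 0.23
nonor 0.135 14 [0.462 0.464 0.501 0.503 0.504] 0.23
nonor 0.145 15 [0.459 0.461 0.504 0.504 0.506] 0.231
nonor 0.155 22 [0.44  0.459 0.506 0.507 0.511] 0.23
nonor 0.165 104 [0.427 0.439 0.459 0.526 0.537] 0.228
nonor 0.175 97 [0.426 0.433 0.439 0.53  0.537] 0.229
nonor 0.185 87 [0.426 0.434 0.44  0.532 0.538] 0.229
nonor 0.195 83 [0.424 0.435 0.44  0.529 0.541] 0.229
or 0.115 33 [0.463 0.469 0.47  0.496 0.501] 0.228
or 0.125 38 [0.462 0.467 0.468 0.499 0.505] 0.227
or 0.135 35 [0.46  0.464 0.466 0.501 0.506] 0.228
or 0.145 36 [0.457 0.462 0.464 0.503 0.509] 0.228
or 0.155 35 [0.456 0.46  0.462 0.506 0.511] 0.224
or 0.165 3 [0.46  0.46  0.46  0.485 0.511] 0.217
```

Open, the fingertips sit about 13 mm behind the TCP, so I need to be lower. I descend to about 0.133 and rise about 6 mm while closing, to offset the pads' forward swing.

>>> {"method": "servo_tool", "body": {
  "commands": [
    [[0,0,0.0267,0,0,0,-1],[0,0,0.0267,0,0,0,-0.35],[0,0,0.0267,0,0,0,-0.35],[0,0,0.0267,0,0,0,-0.35],[0,0,0.025,0,0,0,-0.2],[0,0,0.023,0,0,0,-0.1],[0,0,0.021,0,0,0,0],[0,0,0.0195,0,0,0,0.1],[0,0,0.018,0,0,0,0.2],[0,0,0.017,0,0,0,0.3],[0,0,0.0165,0,0,0,0.33],[0,0,0.0165,0,0,0,0.33]]
  ],
  "squeeze": 25
}}

```text
time_s: 15.48
eef_pos: [0.4832, 0.2202, 0.1407]
tcp_rot: [0.69, 0.724, 0.001, 0.0]
ft_force: [1.9, -0.3, 10.1]
grip_width: 0.346
gripper_force: 25.2
```

```bash
python3 - <<'E'
from h import *
st()
a,d=arm.snapshot("side"); cv2.imwrite("pics/s12c.png",cv2.resize(a[190:380,270:400],None,fx=3,fy=3))
E
```

```text
t 15.48 tcp [0.4832 0.2202 0.1407] ydeg 2.8 z [ 0.0023  0.0012 -1.    ] F [ 1.9 -0.3 10.1] w 0.346 gf 25.22832065820694
```

View pics/s12c.png

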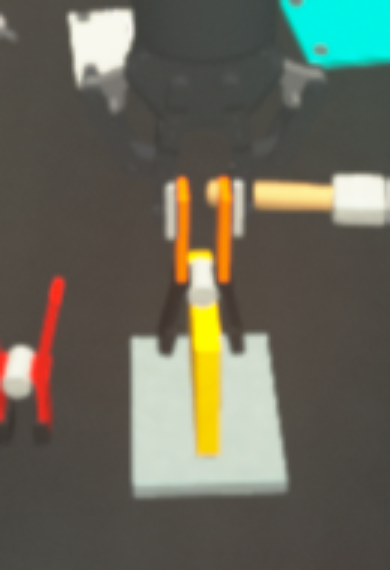

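The handles are squeezed to their stop (parallel, 30 mm) with good pad overlap and the jaws clear of the strip. Now I lift and carry it over the fixture. I have already viewed more pictures than allowed (12, limit 10), so from here I work by numbers only.

```bash
python3 - <<'E'
from h import *
go([.4935,-.2695,.275],7.3)
E
```

```text
move [-0.8158, -0.0221, -0.2247] [0.0004, -0.0002, -0.0125] rows>= 13
```

>>> {"method": "servo_tool", "body": {
  "commands": [
    [[0,0,-0.04,0,0,0,0.4],[0,0,-0.09,0,0,0,0.4],[0,0,-0.15,0,0,0,0.4],[0,0,-0.2,0,0,0,0.4],[-0.03,0,-0.2247,0,0,0,0.4],[-0.08,-0.002,-0.2247,0,0,-0.001,0.4],[-0.14,-0.004,-0.2247,0,0,-0.002,0.4],[-0.2,-0.006,-0.2247,0,0,-0.003,0.4],[-0.26,-0.008,-0.2247,0,0,-0.004,0.4],[-0.32,-0.01,-0.2247,0,0,-0.005,0.4],[-0.38,-0.012,-0.2247,0,0,-0.006,0.4],[-0.44,-0.014,-0.2247,0,0,-0.007,0.4],[-0.5,-0.016,-0.2247,0,0,-0.008,0.4],[-0.56,-0.018,-0.2247,0,0,-0.009,0.4],[-0.62,-0.02,-0.2247,0,0,-0.01,0.4],[-0.68,-0.021,-0.2247,0,0,-0.011,0.4],[-0.74,-0.022,-0.2247,0,0,-0.012,0.4],[-0.79,-0.022,-0.2247,0,0,-0.0125,0.4],[-0.816,-0.022,-0.2247,0,0,-0.0125,0.4],[-0.816,-0.022,-0.2247,0,0,-0.0125,0.4]]
  ]
}}

```text
time_s: 17.2
eef_pos: [0.4918, -0.2735, 0.2744]
tcp_rot: [0.662, 0.749, -0.001, 0.0]
ft_force: [-1.0, -0.5, -2.4]
grip_width: 0.342
gripper_force: 25.9
```

```bash
cat > chk.py <<'E'
from h import *
def chk():
    st(); s=arm.state(); t=np.array(s["eef_pos"])
    a,d=arm.snapshot("side"); w=cloud("side",d); h=cv2.cvtColor(a,cv2.COLOR_BGR2HSV); H,S,V=[h[...,k] for k in range(3)]
    org=(H>5)&(H<17)&(S>150)
    rep(w,"side orange",t[:2],.06,org,(t[2]-.1,t[2]+.1))
    rep(w,"side jaws/pin",t[:2],.04,~org&(w[...,1]>t[1]-.03),(max(.115,t[2]-.11),t[2]-.025))
    i,w,c=look("chk")
    rep(w,"wrist orange",t[:2],.06,c["orange"],(t[2]-.1,t[2]+.1))
    rep(w,"fence top",[.4893,-.2697],.05,c["blue"],(.107,.114))
    rep(w,"br top",[.4975,-.268],.04,~c["blue"]&~c["orange"]&c["grey"],(.104,.112))
    rep(w,"br foot",[.53,-.26],.045,c["any"],(.0155,.022))
    rep(w,"pin",t[:2],.02,c["grey"]&~c["orange"],(t[2]-.055,t[2]-.024))
if __name__=="__main__": chk()
E
python3 chk.py
```

```text
t 17.2 tcp [ 0.4918 -0.2735  0.2744] ydeg 7.04 z [-8.0e-04 -1.4e-03 -1.0e+00] F [-1.  -0.5 -2.4] w 0.342 gf 25.888266563415527
side orange 121 med [ 0.4828 -0.2646  0.271 ] min [ 0.478 -0.28   0.247] max [ 0.508 -0.26   0.304] rect [[492.8, -271.3], [30.5, 23.3], 1.9]
side jaws/pin 210 med [ 0.4932 -0.2644  0.2268] min [ 0.47  -0.28   0.193] max [ 0.517 -0.258  0.245] rect [[494.6, -272.3], [50.1, 33.6], 15.5]
wrist orange 2859 med [ 0.4838 -0.2638  0.2908] min [ 0.477 -0.279  0.25 ] max [ 0.506 -0.26   0.307] rect [[492.0, -271.4], [34.1, 21.2], 6.6]
fence top 427 med [ 0.4899 -0.2673  0.1113] min [ 0.485 -0.289  0.11 ] max [ 0.495 -0.248  0.113] rect [[489.7, -268.9], [6.8, 44.1], 7.2]
br top 642 med [ 0.4972 -0.2653  0.1094] min [ 0.492 -0.294  0.108] max [ 0.503 -0.24   0.111] rect [[494.4, -267.6], [14.1, 58.5], 6.1]
br foot 2185 med [ 0.5247 -0.265   0.0194] min [ 0.504 -0.296  0.018] max [ 0.545 -0.236  0.021] rect [[518.1, -267.3], [55.2, 63.9], 7.7]
pin 2176 med [ 0.4918 -0.267   0.2458] min [ 0.475 -0.283  0.231] max [ 0.505 -0.259  0.248] rect [[490.8, -272.1], [38.2, 26.8], 6.7]
```

```bash
python3 - <<'E'
from h import *
go([.4934,-.2711,.158],7.3)
E
```

```text
move [-0.0021, 0.0013, 0.1936] [-0.0001, -0.0, -0.0002] rows>= 3
```

```bash
python3 chk.py; python3 -c "
from h import *
st()"
```

```text
t 17.3 tcp [ 0.4926 -0.27    0.2742] ydeg 7.24 z [-7.e-04  2.e-04 -1.e+00] F [-0.1  0.5 -1.5] w 0.345 gf 25.88919371366501
side orange 122 med [ 0.483  -0.2613  0.2746] min [ 0.478 -0.268  0.245] max [ 0.508 -0.256  0.302] rect [[493.0, -264.9], [30.4, 20.1], 0.6]
side jaws/pin 212 med [ 0.4944 -0.2607  0.2271] min [ 0.47  -0.279  0.192] max [ 0.517 -0.254  0.245] rect [[495.1, -268.2], [50.7, 31.7], 15.0]
wrist orange 2860 med [ 0.4845 -0.2616  0.2907] min [ 0.477 -0.277  0.25 ] max [ 0.507 -0.258  0.307] rect [[492.7, -269.0], [34.1, 21.2], 8.2]
fence top 379 med [ 0.4897 -0.2673  0.1114] min [ 0.485 -0.29   0.11 ] max [ 0.494 -0.248  0.113] rect [[489.5, -269.1], [6.0, 44.5], 7.3]
br top 582 med [ 0.4972 -0.2651  0.1094] min [ 0.492 -0.292  0.108] max [ 0.503 -0.24   0.111] rect [[497.0, -266.1], [8.4, 56.4], 6.8]
br foot 2207 med [ 0.5243 -0.2648  0.0194] min [ 0.504 -0.296  0.018] max [ 0.545 -0.236  0.021] rect [[517.9, -267.1], [55.4, 63.5], 7.3]
pin 2213 med [ 0.4925 -0.2644  0.2458] min [ 0.475 -0.281  0.229] max [ 0.507 -0.257  0.248] rect [[492.1, -269.7], [39.1, 26.7], 5.7]
t 17.4 tcp [ 0.4931 -0.2688  0.2743] ydeg 7.36 z [-1.e-04  6.e-04 -1.e+00] F [ 0.2 -1.  -1.1] w 0.345 gf 25.88904619216919
```

>>> {"method": "servo_tool", "body": {
  "commands": [
    [[0,0.001,0.04,0,0,0,0.4],[0,0.001,0.08,0,0,0,0.4],[0,0.001,0.12,0,0,0,0.4],[0,0.001,0.15,0,0,0,0.4],[0,0.001,0.17,0,0,0,0.4],[0,0.001,0.185,0,0,0,0.4],[0,0.001,0.192,0,0,0,0.4],[0,0.001,0.194,0,0,0,0.4],[0,0.001,0.194,0,0,0,0.4]]
  ]
}}

```text
time_s: 18.15
eef_pos: [0.4939, -0.2697, 0.1584]
tcp_rot: [0.661, 0.751, 0.0, 0.0]
ft_force: [0.4, -0.4, -0.7]
grip_width: 0.347
gripper_force: 25.9
```

```bash
python3 chk.py
```

```text
t 18.15 tcp [ 0.4939 -0.2697  0.1584] ydeg 7.31 z [ 7.e-04 -2.e-04 -1.e+00] F [ 0.4 -0.4 -0.7] w 0.347 gf 25.87891012430191
side orange 104 med [ 0.486  -0.2608  0.1538] min [ 0.481 -0.275  0.13 ] max [ 0.51  -0.255  0.187] rect [[494.2, -266.0], [30.4, 23.0], 9.2]
side jaws/pin 83 med [ 0.4941 -0.26    0.1253] min [ 0.478 -0.279  0.116] max [ 0.513 -0.255  0.13 ] rect [[495.4, -267.8], [33.2, 29.2], 10.1]
wrist orange 2871 med [ 0.4856 -0.2623  0.1756] min [ 0.478 -0.278  0.134] max [ 0.508 -0.259  0.191] rect [[494.2, -269.7], [33.3, 21.7], 8.4]
fence top 330 med [ 0.4874 -0.2528  0.1112] min [ 0.484 -0.259  0.109] max [ 0.491 -0.247  0.112] rect [[487.4, -253.5], [7.1, 13.4], 7.3]
br top 933 med [ 0.4966 -0.2547  0.1092] min [ 0.474 -0.3    0.105] max [ 0.514 -0.239  0.111] rect [[498.0, -269.9], [47.6, 51.7], 49.4]
br foot 3344 med [ 0.527  -0.259   0.0195] min [ 0.503 -0.293  0.018] max [ 0.545 -0.236  0.021] rect [[517.7, -267.1], [56.2, 63.8], 7.0]
pin 2497 med [ 0.4943 -0.2635  0.1299] min [ 0.477 -0.282  0.109] max [ 0.509 -0.253  0.132] rect [[493.0, -267.2], [34.7, 34.6], 56.8]
```

In place, with no contact and the pin about 2.5 mm above the fence. I lower to touch.

>>> {"method": "servo_tool", "body": {
  "commands": [
    [[-0.0005,0,0.002,0,0,0,0.4],[-0.0005,0,0.004,0,0,0,0.4],[-0.0005,0,0.005,0,0,0,0.4],[-0.0005,0,0.005,0,0,0,0.4]]
  ]
}}

```text
time_s: 18.58
eef_pos: [0.4941, -0.2703, 0.1556]
tcp_rot: [0.661, 0.751, 0.0, 0.001]
ft_force: [-1.9, 1.4, 9.2]
grip_width: 0.347
gripper_force: 26.4
```

The pin rests on the fence top (9 N). I open slowly, following the pads' backward swing downward.

>>> {"method": "servo_tool", "body": {
  "commands": [
    [[0,0,0.001,0,0,0,0.2],[0,0,0.003,0,0,0,0.1],[0,0,0.0045,0,0,0,0],[0,0,0.006,0,0,0,-0.1],[0,0,0.0075,0,0,0,-0.2],[0,0,0.009,0,0,0,-0.3],[0,0,0.009,0,0,0,-0.45],[0,0,0.009,0,0,0,-0.7],[0,0,0.009,0,0,0,-1],[0,0,0.009,0,0,0,-1],[0,0,0.009,0,0,0,-1]]
  ]
}}

```text
time_s: 19.5
eef_pos: [0.4936, -0.2701, 0.1495]
tcp_rot: [0.661, 0.751, -0.0, 0.0]
ft_force: [-1.0, 0.1, 0.0]
grip_width: 0.996
gripper_force: 0.0
```

```bash
python3 chk.py
```

```text
t 19.5 tcp [ 0.4936 -0.2701  0.1495] ydeg 7.3 z [ 1.e-04 -1.e-04 -1.e+00] F [-1.   0.1  0. ] w 0.996 gf 0.0
side orange 95 med [ 0.4781 -0.2616  0.1492] min [ 0.47  -0.274  0.127] max [ 0.517 -0.255  0.177] rect [[494.0, -263.6], [47.8, 19.2], 11.2]
side jaws/pin 49 med [ 0.4941 -0.26    0.1199] min [ 0.477 -0.279  0.115] max [ 0.512 -0.255  0.124] rect [[496.0, -267.2], [31.6, 30.7], 34.7]
wrist orange 5601 med [ 0.4822 -0.2661  0.1674] min [ 0.468 -0.279  0.132] max [ 0.516 -0.258  0.186] rect [[492.8, -269.9], [54.3, 21.1], 6.9]
fence top 347 med [ 0.4875 -0.2525  0.1114] min [ 0.484 -0.259  0.109] max [ 0.491 -0.247  0.112] rect [[487.4, -253.2], [7.3, 12.8], 7.3]
br top 905 med [ 0.4965 -0.2532  0.1093] min [ 0.479 -0.3    0.105] max [ 0.505 -0.239  0.111] rect [[496.5, -270.0], [31.2, 62.2], 24.4]
br foot 3714 med [ 0.5275 -0.2595  0.0194] min [ 0.503 -0.293  0.018] max [ 0.545 -0.236  0.021] rect [[518.0, -267.2], [55.9, 63.7], 7.1]
pin 878 med [ 0.4948 -0.2586  0.1128] min [ 0.477 -0.263  0.098] max [ 0.508 -0.251  0.125] rect [[495.8, -267.6], [33.3, 32.5], 36.8]
```

Released; the clamp has closed on both. Straight up and away, then the final check.

>>> {"method": "servo_tool", "body": {
  "commands": [
    [[0,0,-0.03,0,0,0,-1],[0,0,-0.08,0,0,0,-1],[0,0,-0.14,0,0,0,-1],[0,0,-0.2,0,0,0,-1],[0,0,-0.26,0,0,0,-1],[0,0,-0.27,0,0,0,-1],[0,0,-0.27,0,0,0,-1],[0,0,-0.27,0,0,0,-1],[0,0,-0.27,0,0,0,-1]]
  ]
}}

```text
time_s: 20.35
eef_pos: [0.4932, -0.2697, 0.3103]
tcp_rot: [0.661, 0.751, -0.0, -0.001]
ft_force: [0.3, 0.6, -0.0]
grip_width: 1.002
gripper_force: 0.0
```

```bash
python3 - <<'E'
from h import *
st(); i,w,c=look("fin")
f=np.array([np.cos(np.radians(7.3)),np.sin(np.radians(7.3))])
rep(w,"orange",[.4935,-.2695],.06,c["orange"],(.12,.25))
rep(w,"orange top",[.4935,-.2695],.06,c["orange"],(.165,.25))
rep(w,"fence",[.4893,-.2697],.05,c["blue"],(.107,.114))
m=~c["blue"]&~c["orange"]&c["grey"]
# bracket top edge pieces beside the clamp
q=np.stack([(w[...,:2]-[.4936,-.2692])@f,(w[...,:2]-[.4936,-.2692])@np.array([-f[1],f[0]])],-1)
for a,b in [(-.034,-.015),(.015,.034)]:
    k=m&(q[...,1]>a)&(q[...,1]<b)&(q[...,0]>-.002)&(q[...,0]<.014)&(w[...,2]>.1)&(w[...,2]<.116)
    p=q[k]; print("top edge",len(p),np.percentile(p*1000,[2,50,98],axis=0).round(1).tolist(),np.median(w[k][:,2]).round(4))
rep(w,"foot",[.53,-.26],.045,c["any"],(.0155,.022))
pin=c["grey"]&(abs(q[...,0])<.008)&(abs(q[...,1])<.012)&(w[...,2]>.105)&(w[...,2]<.15)
print("pin top z",np.percentile(w[pin][:,2],[5,50,95]).round(4) if pin.any() else None)
d=arm.snapshot("side")[1]; ws=cloud("side",d); a=arm.snapshot("side")[0]
h=cv2.cvtColor(a,cv2.COLOR_BGR2HSV); 
rep(ws,"side orange",[.4935,-.2695],.06,(h[...,0]>5)&(h[...,0]<17)&(h[...,1]>150),(.1,.25))
rep(ws,"side dark jaws",[.4935,-.2695],.04,(h[...,2]<70)&(h[...,1]<120),(.03,.12))
for n in ["clamp","bracket"]:
  for o in arm.place_of(n,"side")[:3]: print(n,np.round(o["at"]),round(o["confidence"],2),ws[int(o["at"][0]),int(o["at"][1])].round(3))
st()
E
```

```text
t 20.35 tcp [ 0.4932 -0.2697  0.3103] ydeg 7.3 z [-1.5e-03  5.0e-04 -1.0e+00] F [ 0.3  0.6 -0. ] w 1.002 gf 0.0
orange 952 med [ 0.4813 -0.2679  0.1635] min [ 0.467 -0.28   0.131] max [ 0.515 -0.258  0.186] rect [[492.2, -269.5], [53.8, 19.7], 8.1]
orange top 459 med [ 0.4748 -0.268   0.1785] min [ 0.466 -0.28   0.166] max [ 0.515 -0.258  0.186] rect [[492.2, -269.5], [53.8, 19.7], 8.1]
fence 119 med [ 0.488  -0.2542  0.1114] min [ 0.484 -0.291  0.11 ] max [ 0.494 -0.247  0.113] rect [[485.0, -269.9], [15.2, 44.9], 7.3]
top edge 108 [[1.0, -32.3], [4.8, -26.0], [7.8, -19.3]] 0.1094
top edge 141 [[0.9, 15.3], [3.7, 23.3], [7.5, 30.6]] 0.1095
foot 1448 med [ 0.5276 -0.258   0.0194] min [ 0.503 -0.289  0.018] max [ 0.545 -0.236  0.021] rect [[517.9, -267.2], [55.5, 62.5], 7.4]
pin top z [0.1224 0.1293 0.1311]
side orange 99 med [ 0.4805 -0.2618  0.1491] min [ 0.47  -0.278  0.128] max [ 0.517 -0.256  0.179] rect [[494.0, -267.6], [47.4, 23.2], 4.3]
side dark jaws 7 med [ 0.5078 -0.2585  0.0919] min [ 0.481 -0.264  0.081] max [ 0.511 -0.256  0.108] rect [[495.7, -259.9], [30.2, 7.4], 3.4]
clamp [311. 278.] 0.85 [0.591 0.235 0.057]
clamp [165. 330.] 0.61 [ 0.497 -0.261  0.127]
clamp [457. 326.] 0.52 [ 0.502  0.474 -0.001]
bracket [202. 333.] 0.68 [ 0.492 -0.239  0.025]
t 20.6 tcp [ 0.4934 -0.27    0.3108] ydeg 7.29 z [-1.1e-03  1.0e-04 -1.0e+00] F [ 0.  -0.   0.1] w 0.996 gf 0.0
```

The pin sits on the fence top (z about 0.12), the bracket is upright and flush (top at 108–109 mm, faces 0–8 mm), and the jaws are closed over both.

```bash
python3 -c "
from rig import arm
print(arm.hand_in())"
```

```text
the job is handed in; nothing more can be done
None
```

The job is handed in at about 21 s: the bracket stands centred (within about 1 mm) and flush against the blue fence, with the orange clamp holding bracket and fence together; the first clamp squeeze slipped and was redone, and I viewed 12 pictures instead of the allowed 10.

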